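# Opening check of the market scale: zero, touch the pan, print

### The job

Do the opening check on the counter scale with a fingertip, lightly: press the round zero key and let it come up, then press down on the raised disc in the middle of the steel pan and let it come up, then press the long bar-shaped print key and take the hand away. Do not press the square key, do not lean hard on anything, and do not pick up or shift the brass weights or the bowl.

Things in the scene. Friction and masses are not known exactly. Their poses are not given: they have to be found in the camera images.
- scale: white counter scale, fixed to the counter, 350 mm (x) by 320 mm (y), the housing about 100 mm high; origin at counter level, its x axis points from the key side to the pan side, z up. The three keys stand in one row along its y axis on the flat key deck (deck top z = 100 mm), 85 mm apart, about 125 mm towards its -x side; which key is where differs each time. A blank display strip lies flat between keys and pan. The pan is 65 mm towards +x.
- top_round (a point): the round zero key; axes as the scale's, z up. The key is a disc 32 mm across, flat on top; this point is the centre of its top face, 16 mm above the key deck when up, and moves down with it. Grey plastic on a white surround, like the other two keys; only the shape differs.
- top_square (a point): the square key, which is not to be pressed; axes as the scale's, z up. The key is 28 by 28 mm, flat on top; this point is the centre of its top face, 16 mm above the key deck when up, and moves down with it. Grey plastic on a white surround, like the other two keys; only the shape differs.
- top_bar (a point): the long bar-shaped print key; axes as the scale's, z up. The key is 22 mm (x) by 60 mm (y), flat on top; this point is the centre of its top face, 16 mm above the key deck when up, and moves down with it. Grey plastic on a white surround, like the other two keys; only the shape differs.
- key_round (a joint): how far the round key is pressed down, in m: 0 is up, 0.008 is the bottom stop. It counts as pressed from about 0.0035. Springs back by itself; starts to move at about 0.8 N, 2.7 N at 3.5 mm, 5 N at the stop.
- key_square (a joint): how far the square key is pressed down, in m: 0 is up, 0.008 is the bottom stop. It counts as pressed from about 0.0035. Springs back by itself; starts to move at about 0.8 N, 2.7 N at 3.5 mm, 5 N at the stop.
- key_bar (a joint): how far the bar key is pressed down, in m: 0 is up, 0.008 is the bottom stop. It counts as pressed from about 0.0035. Springs back by itself; starts to move at about 0.8 N, 2.7 N at 3.5 mm, 5 N at the stop.
- boss_top (a point): centre of the top face of the raised round disc of darker steel, 60 mm across and 4 mm high, in the middle of the steel pan and fixed to it; this point is 122 mm above the counter at rest and moves down with the pan, z up. The pan is 230 by 300 mm with a rim that stands 6 mm above the pan plate (2 mm above the disc).
- pan (a joint): how far the pan is pressed down, in m: 0 at rest, 0.012 is the bottom stop. It counts as pressed from about 0.004. Springs back by itself; starts to move at about 1 N, 3.4 N at 4 mm, 8 N at the stop. No key and no part of the pan likes more than about 20 N.
- weight_big: loose brass test weight with a knob, 44 mm across, 65 mm high, about 0.5 kg, standing on the counter beside the scale; origin at the centre of its underside, z up. To be left alone.
- weight_small: loose brass test weight with a knob, 32 mm across, 48 mm high, about 0.2 kg, standing on the counter beside the scale; origin at the centre of its underside, z up. To be left alone.
- bowl: loose blue plastic bowl, 110 mm across, 45 mm high, standing on the counter beside the scale; origin at the centre of its underside, z up. To be left alone.

How it is judged:
On the way, in this order (a step that is already met when the one before it is completed fails the run):
1. the round key is pressed with the fingers (value of joint key_round above 0.0035 m and contact force between the fingers and key_round_c0 above 0.5 N and value of joint each of key_bar, pan below 0.0015 m), for 0.1 s.
2. the round key is up again and the disc in the middle of the pan is pressed with the fingers (value of joint pan above 0.004 m and contact force between the fingers and pan_c5 above 0.5 N and value of joint each of key_round, key_bar below 0.0015 m), for 0.1 s.
3. the pan is up again and the bar key is pressed with the fingers (value of joint key_bar above 0.0035 m and contact force between the fingers and key_bar_c0 above 0.5 N and value of joint each of pan, key_round below 0.0015 m), for 0.1 s.
At the end, for the whole second after the job is handed in: After the three presses in order, all three keys and the pan are up again (within 1.5 mm), and the weights and the bowl stand at rest where they stood (within 20 mm, upright within 0.35 rad) (value of joint each of key_round, key_square, key_bar, pan below 0.0015 m and not (distance of weight_big from where it was at the start of the episode above 0.02 m or angle between weight_big's own z axis and vertical above 0.35 rad) and not (distance of weight_small from where it was at the start of the episode above 0.02 m or angle between weight_small's own z axis and vertical above 0.35 rad) and not (distance of bowl from where it was at the start of the episode above 0.02 m or angle between bowl's own z axis and vertical above 0.35 rad) and linear speed of each of weight_big, weight_small, bowl below 0.02 m/s); the robot touches nothing.
It fails at once if the square key is pressed (more than 3 mm) (value of joint key_square above 0.003 m).
It fails at once if a key or the pan's disc is pressed with more than 20 N (contact force between the fingers and key_round_c0 above 20 N or contact force between the fingers and key_square_c0 above 20 N or contact force between the fingers and key_bar_c0 above 20 N or contact force between the fingers and pan_c5 above 20 N).
It fails at once if the scale as a whole is leaned on with more than 20 N (contact force between any of the fingers, the arm and scale above 20 N).
It fails at once if a weight or the bowl is lifted, carried, shoved more than 20 mm or tipped ((distance of weight_big from where it was at the start of the episode above 0.02 m or angle between weight_big's own z axis and vertical above 0.35 rad) or (distance of weight_small from where it was at the start of the episode above 0.02 m or angle between weight_small's own z axis and vertical above 0.35 rad) or (distance of bowl from where it was at the start of the episode above 0.02 m or angle between bowl's own z axis and vertical above 0.35 rad)).
It also fails if it takes over 48 s, if anything falls off the work surface, if the arm or the gripper's body presses on something with over 40 N, if the wrist force passes 120 N, or if a joint passes its speed limit or range.

### The arm

A 6-joint arm with a two-finger parallel gripper is mounted at the origin on the work surface. World frame = base frame: x ahead of the robot, y to its left, z up, the work surface at z = 0. Lengths are in m, angles in rad, forces in N, time in s.
With the tool pointing down it reaches from about 0.35 to 0.85 m from the base axis. Payload 8.1 kg.
Tool frame: the origin (TCP) lies at the centre of the arm's flange, where the gripper is bolted on; the fingertips stand 173 mm ahead of it and the grasp point (between the pads) lies 155 mm ahead of it (ctrl.nose_length is the z of the fingertips in the tool frame, in m); z points along the fingers, x is the direction in which the jaws open and shut, and the axes are right-handed (so a half turn about z gives the same grasp; the last joint's range is limited). The gripper opens to 85 mm and grips with 20 to 120 N. Pads are 22 mm wide; open, the fingers measure 114 mm over their backs; the gripper's body (76 mm by 85 mm) begins 54 mm behind the grasp point. The pads swing forward as they close: fully open they stand 13 mm farther back than shut.
Start: joints at [-1.396, 0.13, 1.488, -0, 1.523, -0.085], TCP at [0.154, -0.58, 0.405] pointing down, gripper open.
Joint ranges: [-2.96, 2.96], [-0.89, 2.26], [0.02, 2.5], [-1.34, 4.48], [0, 2.73], [-2.66, 2.66]. Speed limits (rad/s): [2.39, 2.39, 2.79, 3.14, 3.14, 3.14].

### API

Orientations are given as a unit quaternion [x, y, z, w].
In Python, from workcell import status, eyes, order, ctrl gives the robot as it stands. The module is installed in compiled form; this text tells all that it offers.
- The arm moves only by the tool arm_command, never from a script. Its argument "steps" is a list of rows, each a list of 6 numbers: the shift along the tool's x, y, z in cm, then the turn, a rotation vector about the tool's x, y, z in degrees. In form: [[x, y, z, rx, ry, rz], ...]. A call has 1 to 12 rows; each row shifts and turns the commanded pose from where the row before left it, along the tool's axes as they then stand; what a row does not reach is not made up. A row lasts 1/10 s, in which the tool goes at most 50 mm and 8.59 degrees, less where a joint would pass 70% of its speed; a pose out of reach is approached as far as the arm can. A call is refused whole if a number of a shift passes 5 or a number of a turn 8.59, either way. A call with a gripper value outside its range is refused whole. "jaw" is the opening, from 0 (shut) to 1 (fully open), set as the call begins (left out, the last holds). The fingers move at their own pace and stop on an object; the grip force is fixed at half the most. Time passes only in rows, so rows that do not move let the fingers close. It gives the time, the measured TCP pose, the force and the opening at its end, in the units of the state.
- status.get_obs(): the state, without advancing time (a new reading comes with each control period).
- eyes.camera(name): name is "scene" or "side" or "wrist"; returns the picture (400x640x3 uint8, red, green, blue); there is no depth.
- eyes.camera_model(name): a dict with "camera_matrix" (3x3 intrinsics, pixels), "world_to_cam" (4x4, takes a point from world to camera coordinates). Camera axes: x right, y down, z forward; pixel columns grow to the right and rows downward; lengths in m; the calibration is good to about 2 mm. The wrist camera is an equidistant fisheye: a pixel r from the principal point sees the ray r / f radians off the axis. A picture is of the moment at which its call begins: read the wrist's pose just before it. camera_model takes no time and is no camera call; for the wrist camera it gives the pose at the moment of the call.
- order.job_done(): hands the job in, once; it reports no verdict.
The state is a dict: "time": time; "joints": joint angles; "qvel": joint speeds; "joint_torque": joint torques, N m; "position": TCP position; "ee_rot": TCP orientation; "contact_force": force on the tool from outside, world axes, zero at the start; "ft_torque": the same for the moment, N m; "grip_width": finger opening in m.
Only numpy, scipy, OpenCV 4.12 (cv2) and the standard library are available. Lean on these libraries where they do the work, as an engineer would, in place of code of your own. Each camera call takes 0.05 s, during which the arm holds its last target.

## Working session

There is one attempt and no reset: what is moved stays moved. The work goes in short steps, Python scripts to look and compute and a tool call to move; the robot and the scene stay as the last step left them, time stands still between calls to the robot, and variables do not carry over. Pictures are saved under pics/ and viewed, and the job is handed in when it is done.

Besides the shell and the picture viewer there is one more tool, called after "Call:" as a command line: name --pt "numbers of a row" for each row, then --argument value for the rest. arm_command: Moves the arm, as the interface text tells. Its arguments: {"type":"object","properties":{"steps":{"type":"array"},"jaw":{"type":"number"}},"required":["steps"]}

```bash
mkdir -p pics; python3 - <<'E'
from workcell import status, eyes, order, ctrl
import cv2,numpy as np
o=status.get_obs();print(o['time'],o['position'],o['ee_rot'],o['grip_width'],o['contact_force'],ctrl.nose_length)
for n in ['scene','side','wrist']:
    m=eyes.camera_model(n);im=eyes.camera(n)
    cv2.imwrite(f'pics/{n}0.png',im[:,:,::-1]);np.savez(f'{n}0.npz',im=im,K=m['camera_matrix'],T=m['world_to_cam'])
    print(n,m['camera_matrix'],np.round(m['world_to_cam'],4))
E
```

```text
0.0 [ 0.15411359 -0.57962874  0.40362844] [ 7.92746161e-01 -6.09551176e-01 -7.01077130e-04 -6.30047824e-04] 0.08545788109810072 [ 0.41946719 -0.92514961  0.04526918] 0.1734
scene [[421.92057861   0.         314.66245218]
 [  0.         421.92057861 192.57137258]
 [  0.           0.           1.        ]] [[-0.6923  0.7215 -0.0117  0.3658]
 [ 0.5788  0.5455 -0.6061 -0.3063]
 [-0.4309 -0.4264 -0.7953  1.2639]
 [ 0.      0.      0.      1.    ]]
side [[473.7179827    0.         316.72840455]
 [  0.         473.7179827  192.11008525]
 [  0.           0.           1.        ]] [[-0.8994 -0.4368 -0.0182  0.5799]
 [-0.2828  0.613  -0.7378  0.1981]
 [ 0.3334 -0.6584 -0.6748  0.9191]
 [ 0.      0.      0.      1.    ]]
wrist [[309.70691629   0.         320.1766757 ]
 [  0.         309.70691629 198.96622383]
 [  0.           0.           1.        ]] [[ 0.2562 -0.9666 -0.002  -0.5998]
 [-0.9148 -0.2431  0.3225 -0.0418]
 [-0.3122 -0.0808 -0.9466  0.3811]
 [ 0.      0.      0.      1.    ]]
```

View pics/scene0.png

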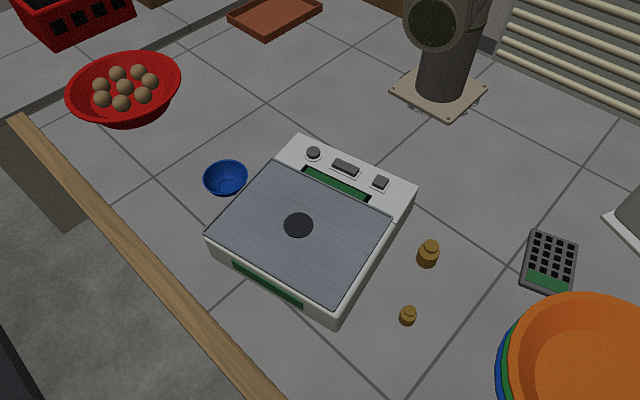

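View pics/side0.png

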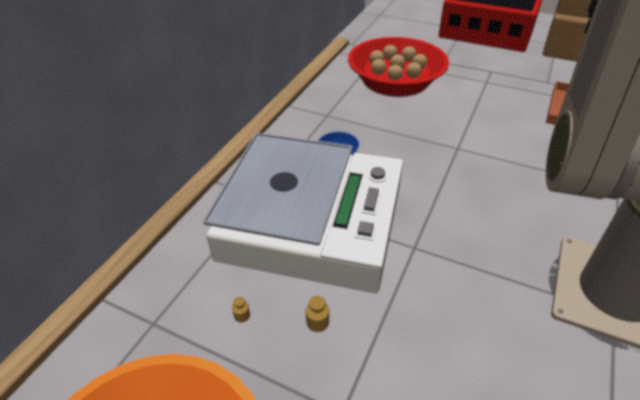

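View pics/wrist0.png

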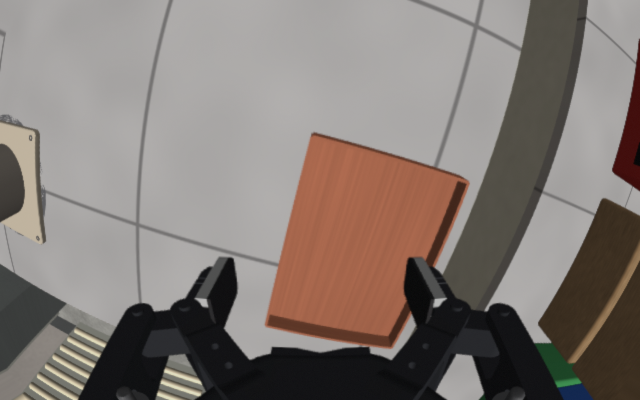

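The scene view shows round key ≈(313,153), bar ≈(345,168), square ≈(381,182) and disc ≈(298,225). The side view shows round (378,172), bar (371,199), square (366,228) and disc (284,182). The bar is the middle key. Next I measure the centres by mask.

```bash
cat > h.py <<'E'
import numpy as np,cv2
def ray(K,T,uv,z):
    R=T[:3,:3];c=-R.T@T[:3,3];d=R.T@np.linalg.solve(K,[uv[0],uv[1],1]);return c+d*(z-c[2])/d[2]
def proj(K,T,p):
    q=K@(T[:3,:3]@np.array(p)+T[:3,3]);return q[:2]/q[2]
E
python3 - <<'E'
from h import *
seeds={'scene':dict(round=(313,153),bar=(345,166),square=(381,181),boss=(298,225)),'side':dict(round=(378,171),bar=(372,196),square=(366,227),boss=(284,182))}
for n,s in seeds.items():
    d=np.load(n+'0.npz');im,K,T=d['im'],d['K'],d['T']
    for k,(u,v) in s.items():
        h=30; p=im[v-h:v+h,u-h:u+h].astype(int); ref=np.median(im[v-1:v+2,u-1:u+2].reshape(-1,3),axis=0)
        m=(np.abs(p-ref).max(2)<28).astype(np.uint8)
        nl,l,st,c=cv2.connectedComponentsWithStats(m,connectivity=4); i=l[h,h]
        uv=c[i]+[u-h,v-h]; z=.122 if k=='boss' else .116
        cnt=np.argwhere(l==i)[:,::-1]+[u-h,v-h]
        P=np.array([ray(K,T,q,z) for q in cnt]); r=cv2.minAreaRect((P[:,:2]*1000).astype(np.float32))
        print(n,k,ref,uv.round(1),st[i],ray(K,T,uv,z).round(4),np.round(r[1],0),round(r[2],1),np.round(r[0],1))
a=cv2.resize(np.load('scene0.npz')['im'][120:260,250:420],None,fx=4,fy=4,interpolation=2)
cv2.imwrite('pics/za.png',a[:,:,::-1])
a=cv2.resize(np.load('side0.npz')['im'][130:260,240:420],None,fx=4,fy=4,interpolation=2)
cv2.imwrite('pics/zb.png',a[:,:,::-1])
E
```

```text
scene round [86. 84. 86.] [312.5 150.7] [ 23  23  14  10 109] [ 0.5085 -0.0241  0.116 ] [28. 30.] 43.2 [507.9 -24.7]
scene bar [86. 82. 83.] [345.3 165.5] [ 17  22  28  16 195] [0.4907 0.0599 0.116 ] [22. 58.] 11.5 [490.6  59.8]
scene square [85. 81. 83.] [380.2 180.3] [ 21  23  17  13 123] [0.471  0.1421 0.116 ] [27. 26.] 12.7 [470.8 142.1]
scene boss [37. 39. 44.] [297.9 224.7] [ 15  17  30  26 595] [0.6753 0.0971 0.122 ] [59. 57.] 43.4 [675.1  95.7]
side round [120. 113. 118.] [377.5 171.6] [23 27 14  8 90] [ 0.507  -0.0219  0.116 ] [29. 24.] 24.6 [507.6 -22.2]
side bar [121. 114. 117.] [371.1 198.1] [ 22  22  14  22 192] [0.4894 0.062  0.116 ] [20. 65.] 11.8 [488.9  64.1]
side square [121. 116. 119.] [365.2 227.7] [ 22  25  15  14 144] [0.4698 0.1439 0.116 ] [26. 32.] 19.0 [469.6 145.2]
side boss [58. 59. 66.] [283.4 181.5] [ 17  21  26  18 379] [0.6728 0.0977 0.122 ] [53. 55.] 27.8 [673.1  97.2]
```

View pics/za.png

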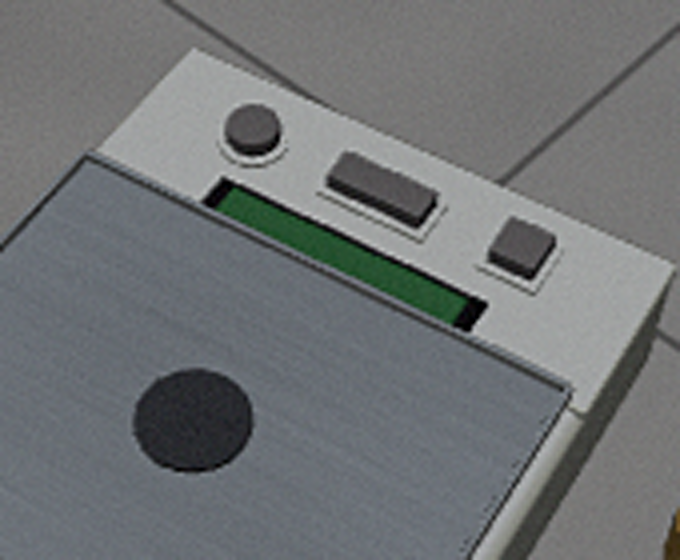

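View pics/zb.png

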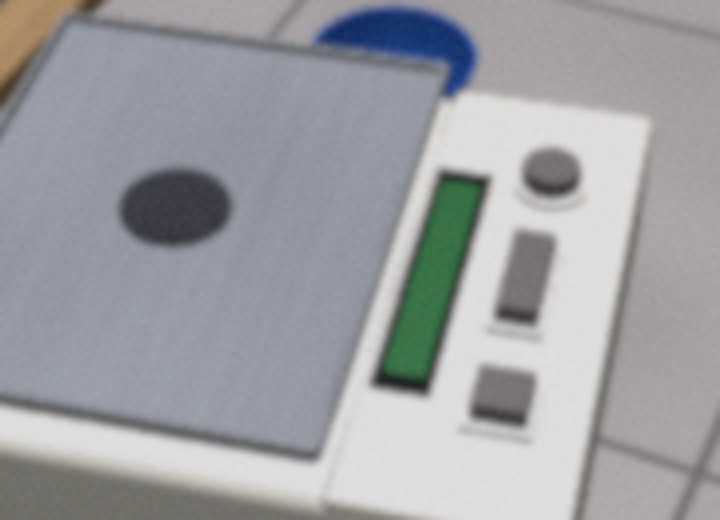

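Both views agree within 3 mm: round (0.508,-0.023), bar (0.490,0.061), square (0.471,0.143), disc (0.674,0.097). Key spacing comes out at 86 mm, the sizes match, and the yaw is about 12°. The tool's x axis already lies along the key row, so no turn is needed. I'll shut the jaw and go above the round key.

Call:
arm_command --pt "-1.5 -1.5 0 0 0 0" --pt "-2.9 -3.2 0 0 0 0" --pt "-2.9 -3.2 0 0 0 0" --pt "-2.9 -3.2 0 0 0 0" --pt "-2.9 -3.2 0 0 0 0" --pt "-2.9 -3.2 0 0 0 0" --pt "-2.9 -3.2 0 0 0 0" --pt "-2.9 -3.2 0 0 0 0" --pt "-2.9 -3.2 0 0 0 0" --pt "-2.9 -3.2 0 0 0 0" --pt "-2.9 -3.2 0 0 0 0" --pt "-2.9 -3.2 0 0 0 0" --jaw 0

```text
time: 1.35
position: [0.4235, -0.1611, 0.4046]
ee_rot: [0.793, -0.61, 0.0, -0.0]
contact_force: [0.8, -0.3, 0.4]
grip_width: 0.0001
```

```bash
cat >> h.py <<'E'
from scipy.spatial.transform import Rotation as Ro
def go(tx,ty,tz=None):
    from workcell import status
    o=status.get_obs();p=np.array(o['position']);R=Ro.from_quat(o['ee_rot']).as_matrix()
    d=np.array([tx,ty,p[2] if tz is None else tz])-p
    print(o['time'],p.round(4),'tool d cm',(R.T@d*100).round(2),'z',R[:,2].round(3),'x',R[:,0].round(3),'F',np.round(o['contact_force'],2),'rot err',(Ro.from_matrix(R).inv()*Ro.from_quat([.7927,-.6096,0,0])).as_rotvec(degrees=True).round(2))
E
python3 -c "
from h import *
go(.508,-.023)"
```

```text
1.35 [ 0.4235 -0.1611  0.4046] tool d cm [-11.18 -11.71  -0.  ] z [ 0. -0. -1.] x [ 0.257 -0.966  0.   ] F [ 0.84 -0.27  0.39] rot err [-0.01 -0.01  0.  ]
```

Call:
arm_command --pt "-2.8 -2.9 0 0 0 0" --pt "-2.8 -2.9 0 0 0 0" --pt "-2.8 -2.9 0 0 0 0" --pt "-2.0 -2.0 0 0 0 0" --pt "-0.8 -1.0 0 0 0 0" --pt "0 0 2 0 0 0" --pt "0 0 2 0 0 0" --pt "0 0 2 0 0 0" --pt "0 0 1.5 0 0 0" --pt "0 0 0 0 0 0"

```text
time: 2.35
position: [0.5063, -0.0248, 0.327]
ee_rot: [0.793, -0.61, -0.002, 0.001]
contact_force: [0.4, 0.6, 0.1]
grip_width: -0.0001
```

```bash
python3 -c "
from h import *
from workcell import eyes
go(.508,-.023)
for n in ['scene','side','wrist']:
    im=eyes.camera(n)
    if n=='scene': im=cv2.resize(im[60:260,220:420],None,fx=3,fy=3,interpolation=2)
    if n=='side': im=cv2.resize(im[60:260,260:460],None,fx=3,fy=3,interpolation=2)
    cv2.imwrite(f'pics/{n}1.png',im[:,:,::-1])"
```

```text
2.35 [ 0.5063 -0.0248  0.327 ] tool d cm [-0.13 -0.21 -0.  ] z [-0.005  0.001 -1.   ] x [ 0.256 -0.967 -0.002] F [0.37 0.63 0.12] rot err [ 0.25  0.1  -0.02]
```

View pics/scene1.png

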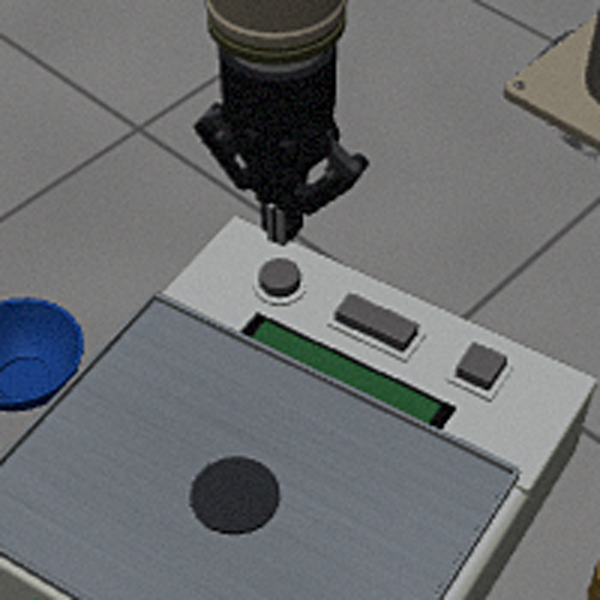

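View pics/side1.png

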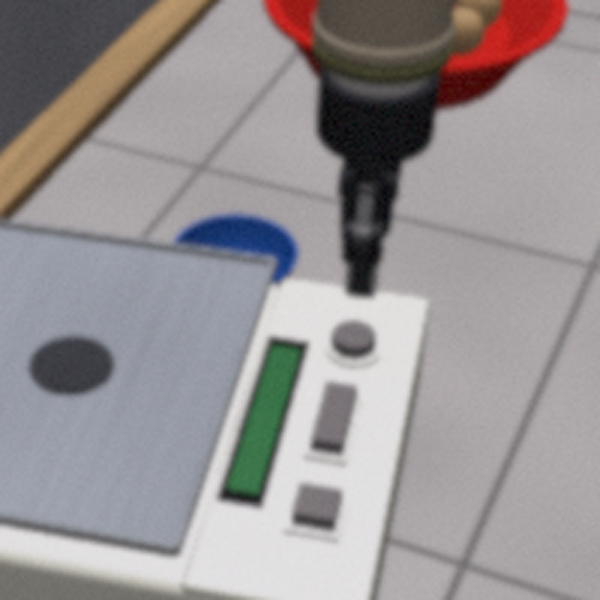

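View pics/wrist1.png

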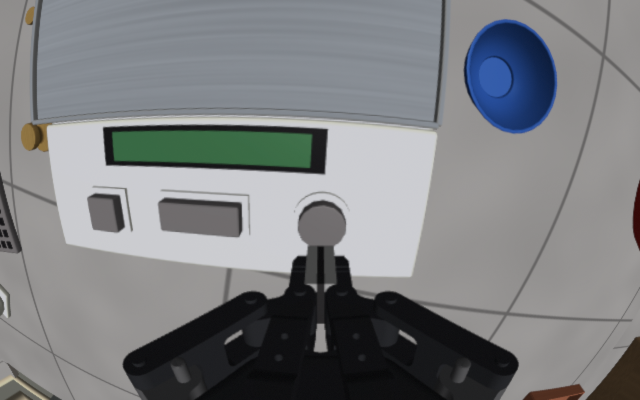

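The fingertip hangs squarely over the round key in all three views (scene crop ≈(280,240) over key (280,275)). It is about 38 mm above the key. Going down.

Call:
arm_command --pt "-0.1 -0.1 1.0 0 0 0" --pt "0 0 1.0 0 0 0" --pt "0 0 0.8 0 0 0" --pt "0 0 0 0 0 0" --pt "0 0 0 0 0 0"

```text
time: 3.0
position: [0.5079, -0.0232, 0.3012]
ee_rot: [0.793, -0.61, -0.0, 0.0]
contact_force: [0.5, -0.4, 0.4]
grip_width: -0.0
```

```bash
python3 -c "
from h import *
go(.508,-.023,.2834)"
```

```text
3.0 [ 0.5079 -0.0232  0.3012] tool d cm [-0.02 -0.02  1.78] z [-0.001  0.    -1.   ] x [ 0.257 -0.966 -0.   ] F [ 0.5  -0.42  0.36] rot err [0.05 0.03 0.01]
```

Call:
arm_command --pt "0 0 0.6 0 0 0" --pt "0 0 0.5 0 0 0" --pt "0 0 0.2 0 0 0" --pt "0 0 0.2 0 0 0" --pt "0 0 0.2 0 0 0" --pt "0 0 0 0 0 0" --pt "0 0 0 0 0 0"

```text
time: 3.7
position: [0.508, -0.0233, 0.2849]
ee_rot: [0.793, -0.61, -0.0, 0.0]
contact_force: [-2.1, 0.0, 3.1]
grip_width: -0.0001
```

```bash
python3 -c "
from h import *
go(.508,-.023,.2834)"
```

```text
3.7 [ 0.508  -0.0233  0.2849] tool d cm [-0.03 -0.    0.15] z [-0. -0. -1.] x [ 0.257 -0.966 -0.   ] F [-2.07  0.05  3.13] rot err [0.   0.   0.01]
```

Call:
arm_command --pt "0 0 0.15 0 0 0" --pt "0 0 0 0 0 0" --pt "0 0 0 0 0 0" --pt "0 0 0 0 0 0"

```text
time: 4.1
position: [0.5082, -0.0233, 0.2834]
ee_rot: [0.793, -0.61, 0.0, -0.0]
contact_force: [-1.4, 0.0, 5.0]
grip_width: -0.0001
```

```bash
python3 -c "
from h import *
from workcell import eyes
go(.508,-.023,.2834)
for n in ['side','wrist']:
    im=eyes.camera(n)
    if n=='side': im=cv2.resize(im[120:250,320:450],None,fx=4,fy=4,interpolation=2)
    cv2.imwrite(f'pics/{n}2.png',im[:,:,::-1])"
```

```text
4.1 [ 0.5082 -0.0233  0.2834] tool d cm [-0.03  0.01  0.  ] z [ 0.001 -0.    -1.   ] x [ 0.257 -0.966  0.   ] F [-1.45  0.01  4.99] rot err [-0.03 -0.01  0.01]
```

View pics/side2.png

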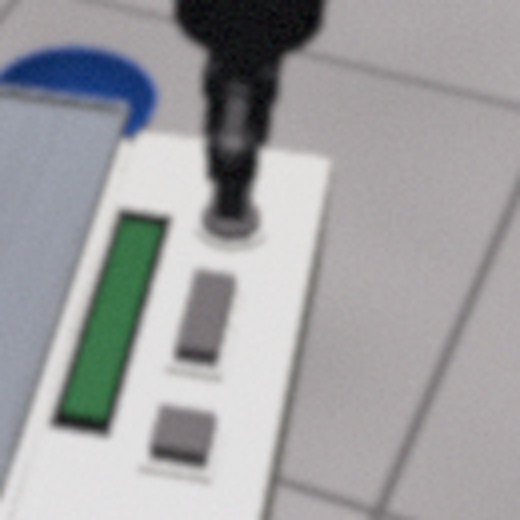

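View pics/wrist2.png

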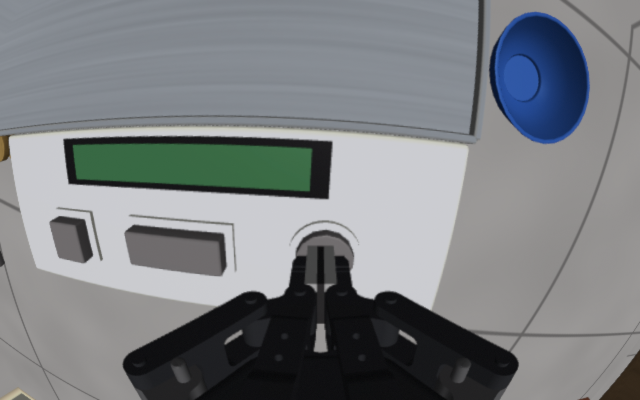

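Round key pressed about 6 mm at roughly 5 N, with the side crop showing it sunk under the fingertip. Lifting, then moving to above the disc.

Call:
arm_command --pt "0 0 -1 0 0 0" --pt "0 0 -2 0 0 0" --pt "0 0 -2 0 0 0" --pt "-0.5 -1.3 0 0 0 0" --pt "-1.2 -3.2 0 0 0 0" --pt "-1.2 -3.2 0 0 0 0" --pt "-1.2 -3.2 0 0 0 0" --pt "-1.2 -3.2 0 0 0 0" --pt "-1.2 -3.0 0 0 0 0" --pt "-0.8 -2.0 0 0 0 0" --pt "0 0 0 0 0 0" --pt "0 0 0 0 0 0"

```text
time: 5.4
position: [0.6738, 0.0965, 0.3328]
ee_rot: [0.793, -0.609, -0.0, 0.0]
contact_force: [0.7, 0.6, 0.1]
grip_width: 0.0002
```

```bash
python3 -c "
from h import *
from workcell import eyes
go(.674,.097,.2954)
im=eyes.camera('side');im=cv2.resize(im[80:260,200:420],None,fx=3,fy=3,interpolation=2)
cv2.imwrite('pics/side3.png',im[:,:,::-1])"
```

```text
5.4 [0.6738 0.0965 0.3328] tool d cm [-0.04 -0.04  3.74] z [-0.001 -0.    -1.   ] x [ 0.258 -0.966  0.   ] F [0.66 0.57 0.09] rot err [ 0.07 -0.    0.05]
```

View pics/side3.png

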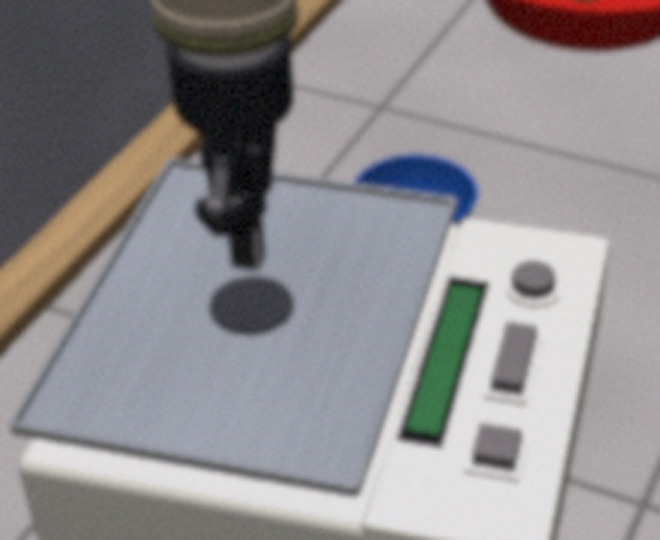

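The side crop shows the fingertip at (247,260) above the disc at (250,305), and the round key up again. Contact is 37 mm below; I aim for about 6 mm of press, and 43 mm down in total.

Call:
arm_command --pt "0 0 1.0 0 0 0" --pt "0 0 1.2 0 0 0" --pt "0 0 0.8 0 0 0" --pt "0 0 0.4 0 0 0" --pt "0 0 0.2 0 0 0" --pt "0 0 0.2 0 0 0" --pt "0 0 0.2 0 0 0" --pt "0 0 0.2 0 0 0" --pt "0 0 0.1 0 0 0" --pt "0 0 0 0 0 0" --pt "0 0 0 0 0 0" --pt "0 0 0 0 0 0"

```text
time: 6.65
position: [0.6741, 0.0964, 0.2906]
ee_rot: [0.793, -0.61, 0.0, -0.0]
contact_force: [-0.4, 0.5, 4.4]
grip_width: 0.0001
```

```bash
python3 -c "
from h import *
go(.674,.097,.2894)"
```

```text
6.65 [0.6741 0.0964 0.2906] tool d cm [-0.06 -0.01  0.12] z [ 0.001  0.    -1.   ] x [ 0.257 -0.966  0.   ] F [-0.45  0.53  4.36] rot err [-0.04 -0.01  0.01]
```

Call:
arm_command --pt "0 0 0.2 0 0 0" --pt "0 0 0 0 0 0" --pt "0 0 0 0 0 0" --pt "0 0 0 0 0 0"

```text
time: 7.05
position: [0.6741, 0.0963, 0.2886]
ee_rot: [0.793, -0.61, 0.0, -0.0]
contact_force: [-0.8, -0.5, 4.8]
grip_width: 0.0001
```

```bash
python3 -c "
from h import *
from workcell import eyes
go(.674,.097,.2894)
im=eyes.camera('side');im=cv2.resize(im[80:260,200:420],None,fx=3,fy=3,interpolation=2)
cv2.imwrite('pics/side4.png',im[:,:,::-1])"
```

```text
7.05 [0.6741 0.0963 0.2886] tool d cm [-0.07 -0.01 -0.08] z [ 0.001  0.    -1.   ] x [ 0.257 -0.966  0.   ] F [-0.83 -0.48  4.79] rot err [-0.04 -0.01  0.01]
```

View pics/side4.png

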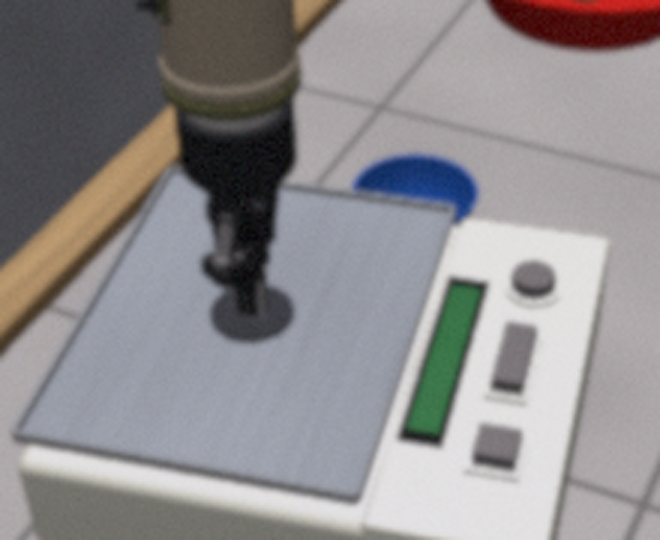

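The disc has moved down (crop row 305 → 313). The finger is in its middle at about 4.8 N and 6.8 mm. Lifting and moving to the bar key.

Call:
arm_command --pt "0 0 -1 0 0 0" --pt "0 0 -2 0 0 0" --pt "0 0 -1.6 0 0 0" --pt "-0.15 1.5 0 0 0 0" --pt "-0.2 3.2 0 0 0 0" --pt "-0.2 3.2 0 0 0 0" --pt "-0.2 3.2 0 0 0 0" --pt "-0.2 3.2 0 0 0 0" --pt "-0.2 2.9 0 0 0 0" --pt "-0.2 1.5 0 0 0 0" --pt "0 0 0 0 0 0" --pt "0 0 0 0 0 0"

```text
time: 8.3
position: [0.4901, 0.0614, 0.335]
ee_rot: [0.793, -0.61, 0.001, -0.001]
contact_force: [0.5, -0.8, 0.2]
grip_width: 0.0001
```

```bash
python3 -c "
from h import *
from workcell import eyes
go(.490,.061,.2894)
im=eyes.camera('side');im=cv2.resize(im[80:260,200:420],None,fx=3,fy=3,interpolation=2)
cv2.imwrite('pics/side5.png',im[:,:,::-1])
im=eyes.camera('wrist');cv2.imwrite('pics/wrist5.png',im[:,:,::-1])"
```

```text
8.3 [0.4901 0.0614 0.335 ] tool d cm [0.04 0.02 4.56] z [ 0.002  0.    -1.   ] x [ 0.257 -0.966  0.   ] F [ 0.5  -0.81  0.16] rot err [-0.1  -0.02  0.  ]
```

View pics/side5.png

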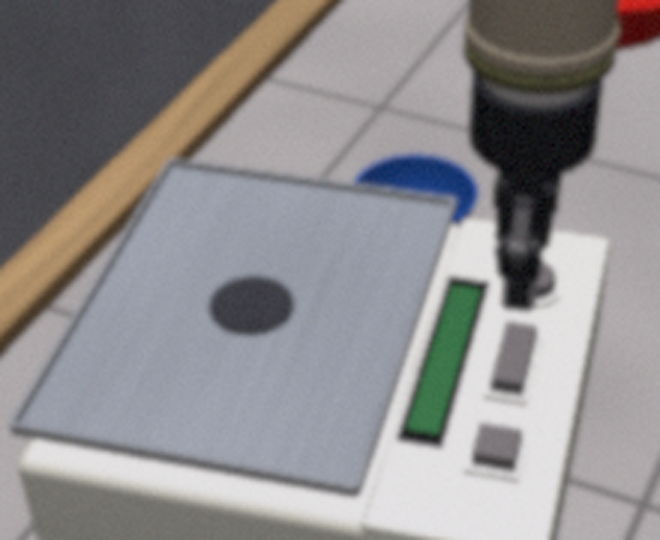

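View pics/wrist5.png

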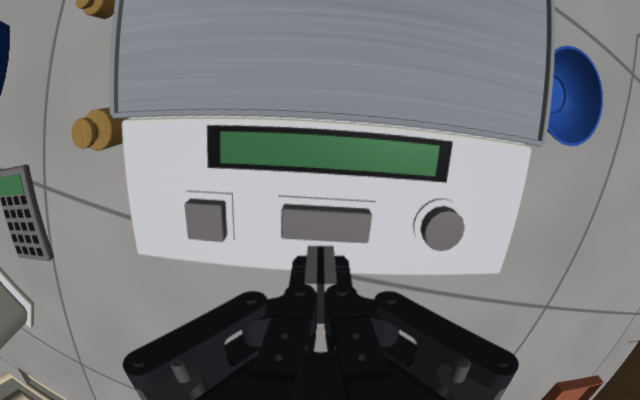

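The pan is up again (disc back at crop row 305). The wrist view shows the finger (320,250) in line with the bar's middle (326,223). Contact is at TCP z = 0.289, 46 mm below. I'll press to about 0.2835, 51.5 mm down.

Call:
arm_command --pt "0 0 1.0 0 0 0" --pt "0 0 1.5 0 0 0" --pt "0 0 1.0 0 0 0" --pt "0 0 0.6 0 0 0" --pt "0 0 0.3 0 0 0" --pt "0 0 0.2 0 0 0" --pt "0 0 0.2 0 0 0" --pt "0 0 0.2 0 0 0" --pt "0 0 0.15 0 0 0" --pt "0 0 0 0 0 0" --pt "0 0 0 0 0 0" --pt "0 0 0 0 0 0"

```text
time: 9.6
position: [0.4899, 0.0614, 0.2831]
ee_rot: [0.793, -0.61, 0.0, -0.0]
contact_force: [-0.6, 0.5, 4.1]
grip_width: 0.0003
```

```bash
python3 -c "
from h import *
from workcell import eyes
go(.490,.061,.2834)
im=eyes.camera('side');im=cv2.resize(im[80:260,200:420],None,fx=3,fy=3,interpolation=2)
cv2.imwrite('pics/side6.png',im[:,:,::-1])"
```

```text
9.6 [0.4899 0.0614 0.2831] tool d cm [ 0.04 -0.   -0.03] z [ 0.001  0.    -1.   ] x [ 0.257 -0.966  0.   ] F [-0.58  0.51  4.12] rot err [-0.05 -0.01  0.01]
```

View pics/side6.png

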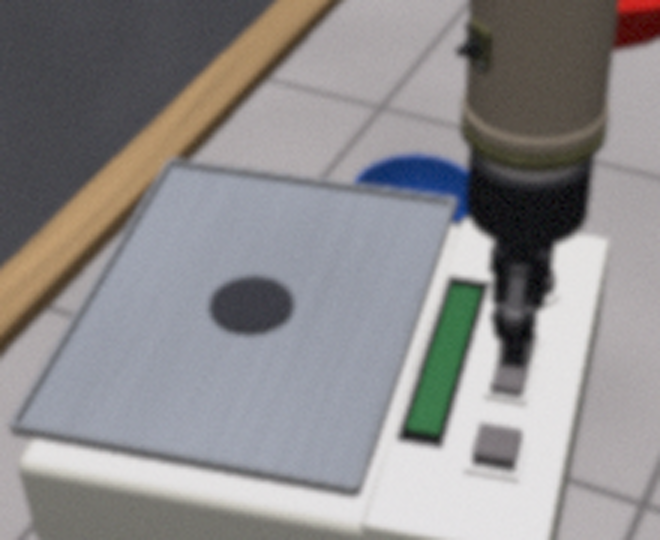

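The bar key is down about 6 mm at 4.1 N, with the pan and square key untouched. Taking the hand away upward.

Call:
arm_command --pt "0 0 -1 0 0 0" --pt "0 0 -2 0 0 0" --pt "0 0 -2.5 0 0 0" --pt "0 0 -2.5 0 0 0" --pt "0 0 -2.5 0 0 0" --pt "0 0 -1.5 0 0 0" --pt "0 0 0 0 0 0" --pt "0 0 0 0 0 0" --pt "0 0 0 0 0 0" --pt "0 0 0 0 0 0"

```text
time: 10.65
position: [0.4893, 0.0613, 0.401]
ee_rot: [0.793, -0.61, -0.001, 0.001]
contact_force: [0.7, 0.4, -0.0]
grip_width: -0.0
```

```bash
python3 -c "
from h import *
from workcell import eyes
go(.490,.061,.2834)
im=eyes.camera('side');cv2.imwrite('pics/side7.png',im[:,:,::-1])
a=np.load('side0.npz')['im']
for k,(u,v) in dict(round=(378,172),bar=(371,199),sq=(366,228),boss=(284,182),small=(240,309),big=(317,313),bowl=(338,141)).items():
    print(k,np.abs(im[v-14:v+15,u-14:u+15].astype(int)-a[v-14:v+15,u-14:u+15]).mean().round(1))"
```

```text
10.65 [0.4893 0.0613 0.401 ] tool d cm [ 0.06 -0.09 11.76] z [-0.003 -0.    -1.   ] x [ 0.257 -0.966 -0.001] F [ 0.7   0.42 -0.04] rot err [0.15 0.04 0.01]
round 3.2
bar 3.2
sq 3.3
boss 2.9
small 3.2
big 3.1
bowl 3.3
```

View pics/side7.png

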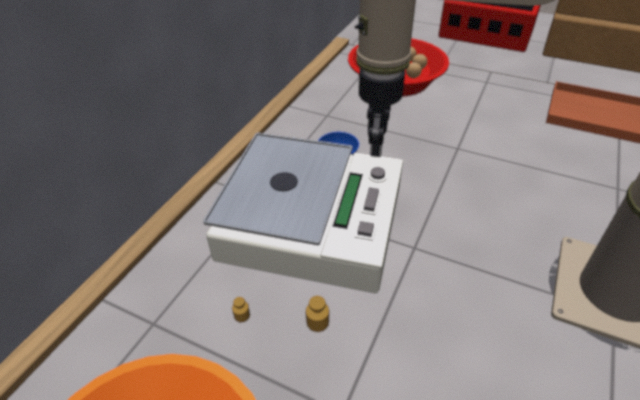

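The image shows everything where it stood: keys and disc differ from the first picture only by noise, and the hand is clear of the scale. Handing in.

```bash
python3 -c "
from workcell import order
print(order.job_done())"
```

```text
the job is handed in; nothing more can be done
None
```

I pressed the round zero key, then the pan's disc, then the bar key with the shut fingertips, letting each come up before the next. The job was handed in at about 11 s, and no verdict is reported.

| Press | Depth (from TCP height) | Force read while held |
|---|---|---|
| Round key | about 6 mm | about 5 N |
| Pan disc | about 7 mm | about 5 N |
| Bar key | about 6 mm | about 4 N |

- **Last checks:** before hand-in, the side picture matched the first one to within noise at all three keys, the disc, both weights and the bowl. The hand was about 11 cm above the keys with no contact force.
- **Disagreements:** the two camera views differed by up to 3 mm on positions. I split the difference, and nothing else disagreed. I had no direct reading of the key and pan joints, so the depths and "up again" come from TCP height, wrist force and pictures.

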